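# Stop-button check at the mould bench

### The arm

A 6-joint arm with a two-finger parallel gripper is mounted at the origin on the work surface. World frame = base frame: x ahead of the robot, y to its left, z up, the work surface at z = 0. Lengths are in m, angles in rad, forces in N, time in s.
With the tool pointing down it reaches from about 0.225 to 0.875 m from the base axis. Payload 3.4 kg.
Tool frame: the origin (TCP) lies midway between the tips of the shut fingers; the grasp point (between the pads) lies 19 mm behind it (pinch_z is the distance from the TCP to the grasp point, in m); z points along the fingers, y is the line along which they close (so a half turn about z gives the same grasp; the last joint's range is limited). The gripper opens to 85 mm and grips with 20 to 120 N. Pads are 22 mm wide; open, the fingers measure 114 mm over their backs; the gripper's body (76 mm by 85 mm) begins 54 mm behind the grasp point. The pads swing forward as they close: fully open they stand 13 mm farther back than shut.
Start: joints at [1.192, 0.276, 1.505, -0, 1.361, -0.121], TCP at [0.147, 0.556, 0.231] pointing down, gripper open.
Joint ranges: [-2.89, 2.89], [-0.75, 2.08], [0.22, 2.7], [-1.18, 4.32], [0.11, 2.71], [-2.7, 2.7]. Speed limits (rad/s): [2.57, 2.57, 3.14, 3.14, 3.14, 3.14].

### API

Orientations are given as a unit quaternion [w, x, y, z].
In Python, from rig import get_state, get_image, sign_off, pinch_z gives the robot as it stands.
- The arm moves only by the tool send_rows, never from a script. Its argument "steps" is one flat list of numbers, 5 for each row, row after row: the gripper's target within -1 to 1 (fully open at 1, half-way at 0, shut at -1), then the shift along the tool's x, y, z in cm, then the turn about the tool's z in degrees. In form: [gripper, x, y, z, roll, gripper, x, y, z, roll, ...]. A call has 1 to 12 rows; each row shifts and turns the commanded pose from where the row before left it, along the tool's axes as they then stand; what a row does not reach is not made up. A row lasts 1/10 s, in which the tool goes at most 50 mm and 8.59 degrees, less where a joint would pass 70% of its speed; a pose out of reach is approached as far as the arm can. A call is refused whole if a number of a shift passes 5 or a number of a turn 8.59, either way. A call with a gripper value outside its range is refused whole. The fingers move at their own pace and stop on an object; "newtons" is the grip in N (left out, the last holds). Time passes only in rows, so rows that do not move let the fingers close. It gives the time, the measured TCP pose, the force, the opening and the grip force at its end, in the units of the state.
- get_state(): the state, without advancing time (a new reading comes with each control period).
- get_image(name): name is "side" or "top" or "wrist"; returns a dict with "color" (420x560x3 uint8, red, green, blue), "mtx" (3x3 intrinsics, pixels), "T" (4x4, takes a point from camera to world coordinates); the wrist camera has in their place "mount" (4x4, takes a point from camera to tool coordinates, whose origin is the TCP and whose axes are the flange's). Camera axes: x right, y down, z forward; pixel columns grow to the right and rows downward; lengths in m; the calibration is good to about 2 mm. A picture is of the moment at which its call begins: read the wrist's pose just before it. There is no depth.
- sign_off(): hands the job in; it is judged then, once.
The state is a dict: "clock": time; "qpos": joint angles; "qd": joint speeds; "effort": joint torques, N m; "position": TCP position; "ee_rot": TCP orientation; "contact_force": force on the tool from outside, world axes, zero at the start; "moment": the same for the moment, N m; "width": finger opening in m; "gripper_force": force on a finger pad.
Only numpy, scipy, OpenCV 4.12 (cv2) and the standard library are available. Lean on these libraries where they do the work, as an engineer would, in place of code of your own. Each camera call takes 0.05 s, during which the arm holds its last target. There are 200 camera calls.

### The job

Do the stop-button check with the fingertips: press the winged mushroom stop button down until it latches and stays in, then push a wing round clockwise (seen from above) until the latch lets go and the button springs back out. Only once the stop button is out again, press the round push button fully down and let it come back up. Leave the square push button unpressed and do not shift or pick up anything else on the bench.

Things in the scene. Friction and masses are not known exactly. Their poses are not given: they have to be found in the camera images.
- stop_box: Grey stop station fixed to the bench, 120 x 120 mm, its top face 60 mm above the bench, with a 60 mm wide, 10 mm high collar in the middle of it, under the mushroom head. Origin at the centre of the underside; z up. The button's axis is the box's vertical z axis through the origin. At rest the head's two wings point along the box's +y and -y.
- stop (a joint): How far the mushroom stop button is pushed in, m: 0 = fully out (as at the start), 0.0105 = bottom stop. Pressing takes 3 N at first and 6 to 9 N at the bottom. Past about 0.008 to 0.009 a latch snaps in; let go, it stays at about 0.008 until it is twisted.
- stop_turn (a joint): Twist of the mushroom head, rad, clockwise seen from above: 0 = rest, 1.0 = end stop. A spring (about 0.07 N m at 0.6) always turns it back to 0. With the button latched, turning it past about 0.55 to 0.6 frees the latch and the button springs out by itself; let go of, it turns back to 0. If it is let go of before that, it goes back to 0 and stays latched.
- stop_top (a point): Centre of the top of the black mushroom head, on its axis (111 mm above the bench when out). The dome is 60 mm across, its flat top 28 mm across, its underside 27 mm below this point. Moves with the button.
- stop_wing_a (a point): Middle of the outer end face of one wing (the one towards the box's +y at rest), 52 mm from the axis and 15 mm below stop_top. Each wing is a radial bar 14 mm wide (tangentially) and 16 mm high (8 mm above and below this point), clear of the dome from 30 to 52 mm from the axis. Moves and turns with the head.
- stop_wing_b (a point): The same point on the opposite wing.
- round_box: Grey push-button station fixed to the bench, 80 x 80 x 50 mm, carrying the round black push button in its middle. Origin at the centre of the underside.
- round (a joint): How far the round push button is pressed, m: 0 = out, 0.006 = fully down (takes 5 N); springs back when let go of.
- round_top (a point): Centre of the top of the round push button, 32 mm across, 72 mm above the bench when out; it stands 10 mm proud of its 48 mm wide aluminium bezel.
- square_box: Another grey push-button station of the same size, fixed to the bench, with the square push button, which must not be pressed. Origin at the centre of the underside.
- square (a joint): How far the square push button is pressed, m: 0 = out, 0.006 = fully down.
- square_top (a point): Centre of the top of the square push button, 32 x 32 mm, 72 mm above the bench.
- eyebolt: Bystander, loose, to be left alone: lifting eyebolt standing upright on its round collar, about 34 mm wide and 50 mm tall; origin at the underside.
- bush: Bystander, loose, to be left alone: steel guide bush, a tube 36 mm across and 45 mm tall standing on end; origin at the underside.
- insert: Bystander, loose, to be left alone: dark steel mould insert with two holes, 80 x 60 x 30 mm; origin at the underside.
- tray: Bystander, loose, to be left alone: white plastic parts tray 90 x 130 x 30 mm with pins in it; origin at the underside.
- oil: Bystander, loose, to be left alone: amber bottle 60 mm across, 170 mm tall; origin at the underside.
- can: Bystander, loose, to be left alone: metal can 52 mm across, 130 mm tall; origin at the underside.
- driver: Bystander, loose, to be left alone: screwdriver lying on the bench; origin at the underside.

How it is judged:
On the way, in this order (a step that is already met when the one before it is completed fails the run):
1. the stop button is pressed in past 7 mm, not twisted, and stays in for 0.3 s (value of joint stop above 0.007 m and value of joint stop_turn below 0.15 rad), for 0.3 s.
2. the head is twisted clockwise by more than 0.25 rad while the button is still in (value of joint stop above 0.006 m and value of joint stop_turn above 0.25 rad).
3. the latch lets go and the stop button comes out (within 2 mm) (value of joint stop below 0.002 m), for 0.1 s.
4. with the stop button out, the round button is pressed down by more than 5 mm (value of joint round above 0.005 m and value of joint stop below 0.002 m), for 0.05 s.
At the end, for the whole second after the job is handed in: The stop button is out (within 2 mm) and turned back to rest (within 0.12 rad), both push buttons are up (within 1 mm), and every loose thing is within 20 mm of where it stood (value of joint stop below 0.002 m and value of joint stop_turn below 0.12 rad and value of joint each of round, square below 0.001 m and distance of each of eyebolt, bush, insert, tray, oil, can, driver from where it was at the start of the episode below 0.02 m); the robot touches nothing.
It fails at once if the square push button is pressed by more than 2.5 mm (value of joint square above 0.0025 m).
It fails at once if the round push button is pressed while the stop button is in (value of joint round above 0.003 m and value of joint stop above 0.004 m).
It fails at once if a loose thing is shifted, picked up or knocked over (moved more than 20 mm, or tipped) (distance of any of eyebolt, bush, insert, tray, oil, can, driver from where it was at the start of the episode above 0.02 m or angle between any of eyebolt, bush, insert, tray, oil, can's own z axis and vertical above 0.5 rad).
It also fails if it takes over 61 s, if anything falls off the work surface, if the arm or the gripper's body presses on something with over 40 N, if the wrist force passes 120 N, or if a joint passes its speed limit or range.

## Working session

There is one attempt and no reset: what is moved stays moved. The work goes in short steps, Python scripts to look and compute and a tool call to move; the robot and the scene stay as the last step left them, time stands still between calls to the robot, and variables do not carry over. Pictures are saved under pics/ and viewed, at most 10 in all, crops included, and the job is handed in when it is done.

Besides the shell and the picture viewer there is one more tool, called as name(argument=value, ...), one argument or row to a line, values as JSON. send_rows: Moves the arm, as the interface text tells. Its arguments: {"type":"object","properties":{"steps":{"type":"array"},"newtons":{"type":"number"}},"required":["steps"]}

```bash
mkdir -p pics; python3 - <<'E'
from rig import *
import cv2
s=get_state();print(s)
for n in("top","side"):
    i=get_image(n);cv2.imwrite(f"pics/{n}0.png",i["color"][:,:,::-1]);print(n,i["mtx"].tolist(),i["T"].round(4).tolist())
print(get_image("wrist")["mount"].round(4).tolist(),pinch_z if not callable(pinch_z) else pinch_z())
E
```

```text
{'clock': 0.0, 'qpos': array([ 1.19201094e+00,  2.76573998e-01,  1.50615967e+00, -3.33470687e-05,
        1.36068814e+00, -1.20987270e-01]), 'qd': array([ 0.00109792, -0.00164048, -0.00040458,  0.00030762, -0.00081419,
       -0.00196521]), 'effort': array([-3.58070347e-04, -4.16783595e+01, -2.45801997e+01, -1.28295383e-04,
        1.12889148e-02,  4.75936389e-06]), 'position': array([0.1464055 , 0.55548918, 0.23044111]), 'ee_rot': array([-2.10372202e-04,  1.28538896e-01,  9.91704046e-01, -8.90203496e-04]), 'contact_force': array([-0.44850819, -0.29204599,  0.81347662]), 'moment': array([0.01794092, 0.03327471, 0.0021625 ]), 'gripper_force': 0.0, 'width': 0.08537942174714003}
top [[509.6820730524487, 0.0, 274.25217972302295], [0.0, 509.6820730524487, 207.65087342343168], [0.0, 0.0, 1.0]] [[0.0227, -0.9981, 0.0572, 0.4911], [-0.9996, -0.0217, 0.0179, -0.0082], [-0.0167, -0.0576, -0.9982, 1.1178], [0.0, 0.0, 0.0, 1.0]]
side [[427.60562535540424, 0.0, 276.265905853342], [0.0, 427.60562535540424, 207.71789443216065], [0.0, 0.0, 1.0]] [[0.9644, -0.1547, 0.2145, 0.3319], [-0.2642, -0.5301, 0.8057, -0.8629], [-0.0109, -0.8337, -0.5521, 0.6976], [0.0, 0.0, 0.0, 1.0]]
[[0.0016, -0.9546, -0.2977, 0.076], [1.0, 0.0018, -0.0005, 0.001], [0.001, -0.2977, 0.9546, -0.1427], [0.0, 0.0, 0.0, 1.0]] 0.0187
```

View pics/top0.png

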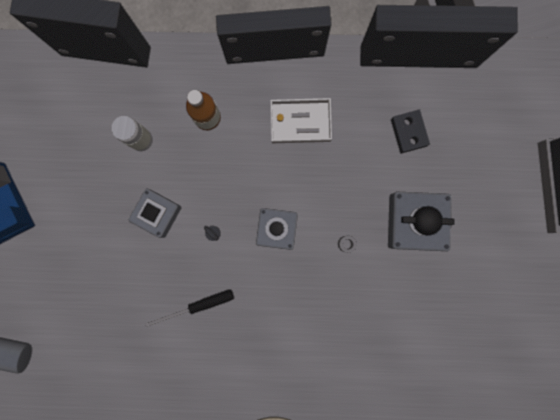

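View pics/side0.png

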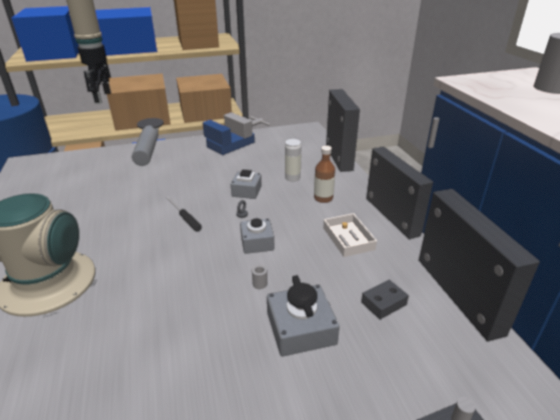

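```bash
cat > h.py <<'E'
import numpy as np
def ray(px,K,T,z):
    d=T[:3,:3]@np.linalg.solve(K,[px[0],px[1],1.]);o=T[:3,3]
    return o+d*(z-o[2])/d[2]
E
python3 - <<'E'
from rig import *
from h import *
import cv2
i=get_image("top");c=i["color"][:,:,::-1]
a=c[170:270,380:480];b=c[180:280,227:327]
im=np.hstack([cv2.resize(q,(400,400),interpolation=cv2.INTER_CUBIC) for q in(a,b)])
cv2.imwrite("pics/crop.png",cv2.convertScaleAbs(im,alpha=1.6))
for n,p,z in(("top",(428,220),.111),("wL",(402,219.5),.096),("wR",(454,221.5),.096),("round",(277,229),.072),("bush",(347,244),.045),("eye",(212,233),.04),("square",(151,212),.072)):print(n,ray(p,i["mtx"],i["T"],z).round(4))
E
```

```text
top [ 0.5311 -0.2929  0.111 ]
wL [ 0.5315 -0.2455  0.096 ]
wR [ 0.5298 -0.3487  0.096 ]
round [0.5073 0.004  0.072 ]
bush [ 0.4797 -0.143   0.045 ]
eye [0.4963 0.1417 0.04  ]
square [0.5366 0.2647 0.072 ]
```

View pics/crop.png

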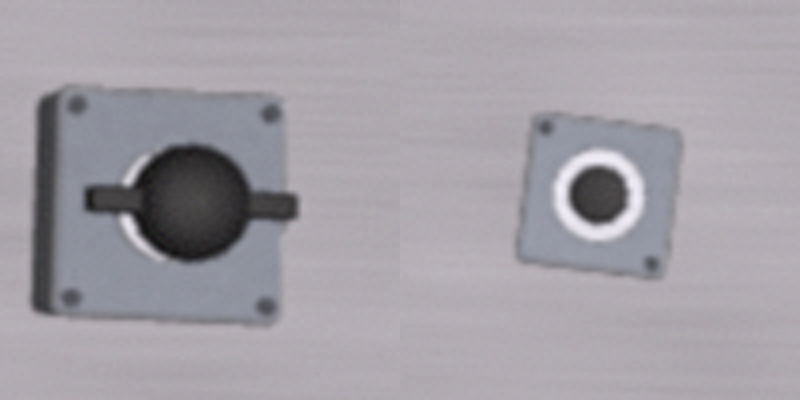

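The top view shows the stop head at about (428,220), with wing ends at (401,219) and (454,222). The round button is at (277,229). That puts the stop axis near (0.530, -0.297), with the wings along world ±y.

send_rows(
  steps=[-1, 0, 0, 0, -7.4, -1, 0, 0, 0, -7.4, -1, 0, 0, 0, 0],
  newtons=40,
)

```text
clock: 0.5
position: [0.1466, 0.5559, 0.2311]
ee_rot: [-0.0, -0.0, 1.0, -0.0]
contact_force: [-0.4, 0.3, 0.8]
width: 0.0435
gripper_force: 0.0
```

send_rows(
  steps=[-1, -2, -4.45, 0, 0, -1, -2, -4.45, 0, 0, -1, -2, -4.45, 0, 0, -1, -2, -4.45, 0, 0, -1, -2, -4.45, 0, 0, -1, -2, -4.45, 0, 0, -1, -2, -4.45, 0, 0, -1, -2, -4.45, 0, 0, -1, -2, -4.45, 0, 0, -1, -2, -4.45, 0, 0, -1, -2, -4.45, 0, 0, -1, 0, 0, 0, 0],
)

```text
clock: 1.7
position: [0.3696, 0.0611, 0.2316]
ee_rot: [0.001, 0.006, 1.0, -0.002]
contact_force: [-0.2, 1.2, 0.8]
width: 0.0002
gripper_force: 0.0
```

send_rows(
  steps=[-1, -2, -4.45, 0, 0, -1, -2, -4.45, 0, 0, -1, -2, -4.45, 0, 0, -1, -2, -4.45, 0, 0, -1, -2, -4.45, 0, 0, -1, -2, -4.45, 0, 0, -1, -2, -4.45, 0, 0, -1, -2, -4.45, 0, 0, -1, 0, 0, 2.5, 0, -1, 0, 0, 2.5, 0, -1, 0, 0, 2.5, 0, -1, 0, 0, 0, 0],
)

```text
clock: 2.9
position: [0.525, -0.287, 0.1524]
ee_rot: [-0.003, 0.001, 1.0, 0.003]
contact_force: [0.4, -0.2, -1.3]
width: -0.0004
gripper_force: 0.0
```

```bash
python3 - <<'E'
from rig import *
from h import *
import cv2
s=get_state();print(s["position"],s["qpos"],s["ee_rot"].round(4))
i=get_image("wrist");j=get_image("side")
w=i["color"][:,:,::-1];c=cv2.resize(j["color"][190:360,220:400,::-1],(445,420),interpolation=cv2.INTER_CUBIC)
im=np.hstack([cv2.resize(w,(355,420))[:,:355] ,c]);cv2.imwrite("pics/a.png",cv2.convertScaleAbs(im,alpha=1.5))
E
```

```text
[ 0.52499809 -0.28696588  0.15244105] [-6.16708949e-01  3.67280958e-01  1.57078685e+00  3.85730389e-04
  1.21226948e+00 -2.18631465e+00] [-3.5e-03  7.0e-04  1.0e+00  2.7e-03]
```

View pics/a.png

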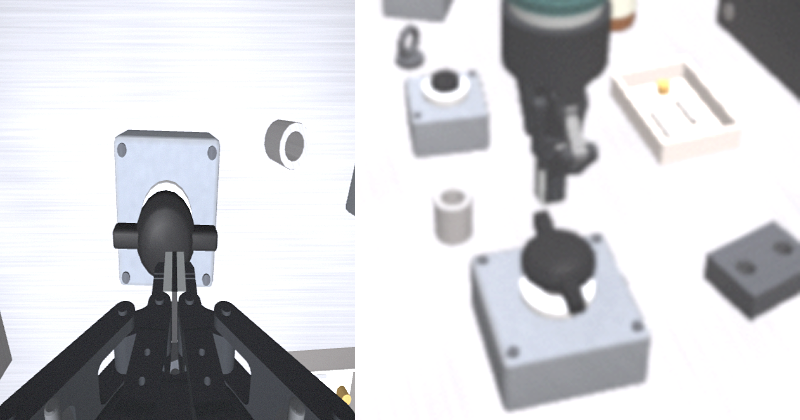

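The wrist view shows the wing ends at about (180,236) and (342,238) in full-width pixels. I'll use these as a second fix on the axis.

```bash
python3 - <<'E'
from rig import *
from h import *
from scipy.spatial.transform import Rotation as R
s=get_state();q=s["ee_rot"];print(s["position"])
T=np.eye(4);T[:3,:3]=R.from_quat(np.r_[q[1:],q[0]]).as_matrix();T[:3,3]=s["position"]
i=get_image("wrist");T=T@i["mount"]
for p in((180,236),(342,238)):print(ray(p,i["mtx"],T,.096).round(4))
E
```

```text
[ 0.52728895 -0.28863548  0.15629784]
[ 0.536  -0.3501  0.096 ]
[ 0.5372 -0.2434  0.096 ]
```

send_rows(
  steps=[-1, -0.5, -0.85, 2, 0, -1, 0, 0, 2, 0, -1, 0, 0, 0.3, 0, -1, 0, 0, 0.3, 0, -1, 0, 0, 0.3, 0, -1, 0, 0, 0.3, 0, -1, 0, 0, 0.3, 0, -1, 0, 0, 0.1, 0, -1, 0, 0, 0, 0, -1, 0, 0, 0, 0],
)

```text
clock: 4.05
position: [0.5329, -0.2981, 0.102]
ee_rot: [0.001, -0.0, 1.0, -0.001]
contact_force: [-0.8, 0.7, 5.3]
width: -0.0001
gripper_force: 2.6
```

send_rows(
  steps=[-1, 0, 0, 0.1, 0, -1, 0, 0, 0.1, 0, -1, 0, 0, 0, 0, -1, 0, 0, 0, 0],
)

```text
clock: 4.45
position: [0.5329, -0.2981, 0.1005]
ee_rot: [0.001, -0.0, 1.0, -0.001]
contact_force: [-1.7, 2.1, 7.4]
width: 0.0001
gripper_force: 4.0
```

send_rows(
  steps=[-1, 0, 0, 0.1, 0, -1, 0, 0, 0.1, 0, -1, 0, 0, 0, 0, -1, 0, 0, 0, 0],
)

```text
clock: 4.85
position: [0.5331, -0.2983, 0.1003]
ee_rot: [0.002, -0.0, 1.0, -0.001]
contact_force: [-4.1, 2.9, 17.1]
width: 0.0001
gripper_force: 8.4
```

send_rows(
  steps=[-1, 0, 0, -0.5, 0, -1, 0, 0, -1, 0, -1, 0, 0, -1.5, 0, -1, 0, 0, -1.5, 0, -1, 1.2, 2.5, 0, 0, -1, 2, 2.5, 0, 0, -1, 0, -0.3, 0, 0, -1, 0, 0, 0, 0, -1, 0, 0, 0, 0],
)

```text
clock: 5.75
position: [0.5009, -0.2517, 0.1417]
ee_rot: [0.001, -0.0, 1.0, -0.001]
contact_force: [0.5, -0.1, 1.1]
width: -0.0001
gripper_force: 0.0
```

```bash
python3 - <<'E'
from rig import *
from h import *
import cv2
s=get_state();print(s["position"],s["qpos"],s["ee_rot"].round(4),s["contact_force"])
i=get_image("wrist");j=get_image("side")
w=i["color"][150:350,100:400,::-1];c=cv2.resize(j["color"][260:360,250:350,::-1],(400,400),interpolation=cv2.INTER_CUBIC)
im=np.hstack([cv2.resize(w,(400,267)),np.zeros((267,0,3),np.uint8)]);im=np.vstack([im,np.zeros((133,400,3),np.uint8)])
cv2.imwrite("pics/b.png",cv2.convertScaleAbs(np.hstack([im,c]),alpha=1.4))
E
```

```text
[ 0.5009198  -0.25166088  0.14171419] [-5.89620230e-01  3.18033662e-01  1.67791123e+00 -1.03270391e-04
  1.14381448e+00 -2.16065794e+00] [ 7.e-04 -1.e-04  1.e+00 -5.e-04] [ 0.46405983 -0.05476293  1.09634874]
```

View pics/b.png

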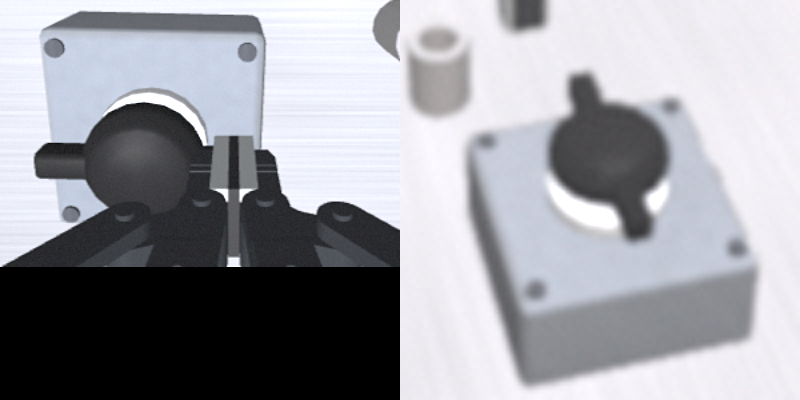

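send_rows(
  steps=[-1, 0, 0, 1.5, 0, -1, 0, 0, 1.5, 0, -1, 0, 0, 1.5, 0, -1, 0, 0, 1.4, 0, -1, 0, 0, 0, 0, -1, -0.5, 0, 0, 0, -1, -0.4, 0, 0, 0, -1, -0.3, 0, 0, 0, -1, 0, 0, 0, 0, -1, 0, 0, 0, 0],
)

```text
clock: 6.85
position: [0.5123, -0.2508, 0.0826]
ee_rot: [0.0, -0.0, 1.0, -0.0]
contact_force: [-0.3, 0.2, -0.1]
width: -0.0001
gripper_force: 0.0
```

send_rows(
  steps=[-1, -0.41, 0.15, 0, 5, -1, -0.41, 0.15, 0, 5, -1, -0.41, 0.15, 0, 5, -1, -0.41, 0.15, 0, 5, -1, -0.41, 0.15, 0, 5, -1, 0, 0, 0, 0, -1, 0, 0, 0, 0],
)

```text
clock: 7.55
position: [0.533, -0.2467, 0.0823]
ee_rot: [-0.0, 0.215, 0.977, 0.0]
contact_force: [0.0, 1.2, 0.2]
width: -0.0003
gripper_force: 0.4
```

send_rows(
  steps=[-1, -0.41, 0.15, 0, 5, -1, -0.41, 0.15, 0, 5, -1, -0.41, 0.15, 0, 5, -1, -0.41, 0.15, 0, 5, -1, 0, 0, 0, 0, -1, 0, 0, 0, 0],
)

```text
clock: 8.15
position: [0.5498, -0.2503, 0.0822]
ee_rot: [-0.0, 0.381, 0.924, 0.0]
contact_force: [-1.5, 1.8, 1.1]
width: 0.0002
gripper_force: 0.8
```

```bash
python3 - <<'E'
from rig import *
from h import *
import cv2
s=get_state();print(s["position"],s["qpos"],s["contact_force"])
i=get_image("top");j=get_image("side")
f=lambda a:cv2.resize(a[:,:,::-1],(400,400),interpolation=cv2.INTER_CUBIC)
cv2.imwrite("pics/c.png",cv2.convertScaleAbs(np.hstack([f(i["color"][170:270,380:480]),f(j["color"][260:360,250:350])]),alpha=1.5))
E
```

```text
[ 0.54979692 -0.25032232  0.08222102] [-5.42587633e-01  4.34057929e-01  1.65594112e+00  3.78331932e-04
  1.05261479e+00 -1.33106196e+00] [-1.47568745  1.84358514  1.07156746]
```

View pics/c.png

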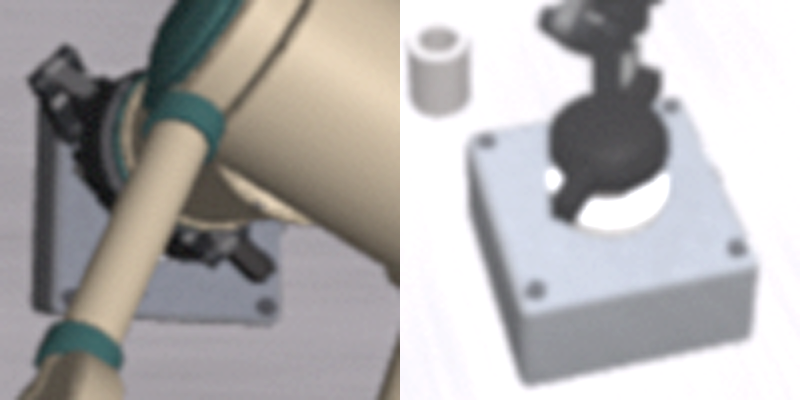

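send_rows(
  steps=[-1, 0.43, -0.19, 0, -5, -1, 0.43, -0.19, 0, -5, -1, 0.43, -0.19, 0, -5, -1, 0.43, -0.19, 0, -5, -1, 0.43, -0.19, 0, -5, -1, 0.43, -0.19, 0, -5, -1, 0.43, -0.19, 0, -5, -1, 0.43, -0.19, 0, -5, -1, 0.43, -0.19, 0, -5, -1, 1, 0, 0, 0, -1, 0, 0, 0, 0],
)

```text
clock: 9.35
position: [0.4976, -0.2497, 0.0822]
ee_rot: [-0.001, 0.001, 1.0, 0.0]
contact_force: [0.3, 0.7, 0.6]
width: 0.0001
gripper_force: 0.0
```

send_rows(
  steps=[-1, 0, 0, -2, 0, -1, 0, 0, -2.5, 0, -1, 0, 0, -2.5, 0, -1, 0, 3, 0, 0, -1, 0, 4, 0, 0, -1, 0, 4, 0, 0, -1, 0, 4, 0, 0, -1, 0, 3, 0, 0, -1, 0, 0, 0, 0],
)

```text
clock: 10.25
position: [0.4984, -0.0664, 0.1524]
ee_rot: [0.0, -0.002, 1.0, 0.001]
contact_force: [0.1, -1.3, 0.3]
width: -0.0002
gripper_force: 0.0
```

```bash
python3 - <<'E'
from rig import *
from h import *
import cv2
s=get_state();print(s["clock"],s["position"],s["ee_rot"].round(4))
i=get_image("top");j=get_image("side")
f=lambda a:cv2.resize(a[:,:,::-1],(400,400),interpolation=cv2.INTER_CUBIC)
cv2.imwrite("pics/d.png",cv2.convertScaleAbs(np.hstack([f(i["color"][170:270,380:480]),f(j["color"][260:360,250:350])]),alpha=1.5))
print(ray((277,228.5),i["mtx"],i["T"],.072))
E
```

```text
10.25 [ 0.49839503 -0.06643618  0.15239498] [ 0.0e+00 -1.6e-03  1.0e+00  9.0e-04]
[0.50837256 0.00402746 0.072     ]
```

View pics/d.png

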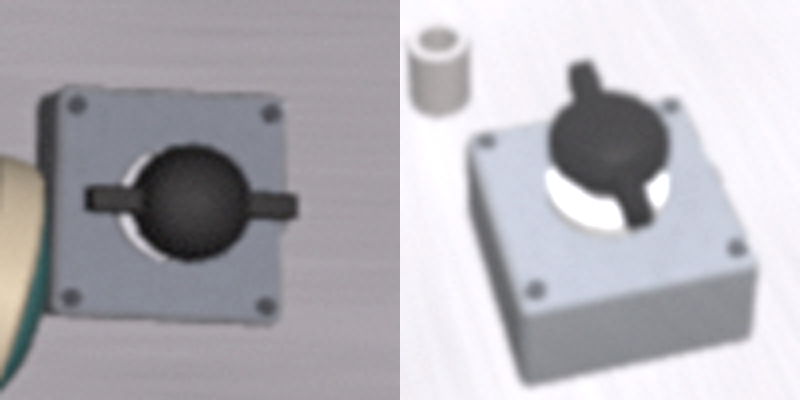

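The stop button is out and back at rest: its wings match the first picture, and the collar shows again. Next is the round button.

send_rows(
  steps=[-1, -0.5, 3.5, 0, 0, -1, -0.5, 3.5, 0, 0, -1, 0, 0, 2, 0, -1, 0, 0, 2, 0, -1, 0, 0, 2, 0, -1, 0, 0, 1, 0, -1, 0, 0, 0, 0, -1, 0, 0, 0, 0],
)

```text
clock: 11.15
position: [0.5096, -0.0006, 0.0827]
ee_rot: [0.0, 0.0, 1.0, -0.0]
contact_force: [1.6, -0.2, 0.5]
width: -0.0003
gripper_force: 0.0
```

send_rows(
  steps=[-1, 0.1, 0.4, 0.5, 0, -1, 0, 0, 0.4, 0, -1, 0, 0, 0.3, 0, -1, 0, 0, 0.3, 0, -1, 0, 0, 0.2, 0, -1, 0, 0, 0.1, 0, -1, 0, 0, 0, 0, -1, 0, 0, 0, 0],
)

```text
clock: 11.95
position: [0.5082, 0.0043, 0.0659]
ee_rot: [0.001, -0.0, 1.0, 0.0]
contact_force: [-3.6, 0.8, 13.3]
width: 0.0001
gripper_force: 6.7
```

send_rows(
  steps=[-1, 0, 0, -0.5, 0, -1, 0, 0, -1, 0, -1, 0, 0, -2, 0, -1, 0, 0, -3, 0, -1, 0, 0, -3, 0, -1, 0, 0, 0, 0, -1, 0, 0, 0, 0, -1, 0, 0, 0, 0, -1, 0, 0, 0, 0],
)

```text
clock: 12.85
position: [0.507, 0.0042, 0.1579]
ee_rot: [-0.001, -0.0, 1.0, 0.0]
contact_force: [-0.5, 0.6, 0.5]
width: 0.0002
gripper_force: 0.0
```

```bash
python3 - <<'E'
from rig import *
s=get_state();print(s["position"],s["contact_force"]);print(sign_off())
E
```

```text
[0.50697468 0.00419464 0.15794399] [-0.50655927  0.57377919  0.46613184]
the job is handed in; nothing more can be done
None
```

I pressed the stop button until it latched, twisted a wing clockwise until it sprang back out, then pressed the round button fully down and released it; the job is handed in after 12.9 s, but no verdict was returned.

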